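# Lay the thick pin in the vee stand

### The job

Pick up the thicker of the two round steel pins without letting it roll away and lay it lengthwise in the vees of the steel stand, roughly centred end to end. Lower it until it rests in both vees before letting go, do not drop it in, and leave the thin pin where it lies.

Things in the scene. Friction and masses are not known exactly. Their poses are not given: they have to be found in the camera images.
- thick_pin: The thick ground steel pin, a plain round bar 36 mm in diameter and 130 mm long, 0.35 to 0.7 kg, lying loose on the bench top; it rolls freely sideways when pushed. Origin on its axis at mid-length (18 mm above the bench at the start); its x axis runs along the pin. Told from the other pin by its thickness.
- thin_pin: The thin ground steel pin, of the same length (130 mm) and steel but only 20 mm in diameter, also loose on the bench and free to roll; to be left alone. Origin on its axis at mid-length, x axis along the pin.
- vee_stand: Fixed dark steel stand. Base plate 140 (along its x) x 90 x 10 mm; two upright vee blocks, each 26 mm thick along x, 80 mm wide, tops 50 mm above the bench, with an open gap for fingers between them from x = -34 to +34 mm, down to the plate. Their 90 degree vees open upward, 50 mm wide at the top, in line along x. Origin at bench level under its middle, z up.
- vee_seat (a point): Point midway between the two vee blocks, 50 mm above the bench, where the middle of the thick pin's axis lies when the pin rests centred in the vees, parallel to the stand's x axis.

How it is judged:
By the outcome, as a careful person would: the job done as asked, in the order asked, and still so for the second after the job is handed in, with the robot touching nothing.
It also fails if it takes over 35 s, if anything falls off the work surface, if the arm or the gripper's body presses on something with over 40 N, if the wrist force passes 120 N, or if a joint passes its speed limit or range.

### The arm

A 6-joint arm with a two-finger parallel gripper is mounted at the origin on a cart in front of the work surface, level with it; the furniture and walls round the work are solid. World frame = base frame: x ahead of the robot, y to its left, z up, the work surface at z = 0. Lengths are in m, angles in rad, forces in N, time in s.
With the tool pointing down it reaches from about 0.35 to 0.775 m from the base axis. Payload 7.3 kg.
Tool frame: the origin (TCP) lies at the very end of the fingers, on their centre line; the grasp point (between the pads) lies 19 mm behind it; z points along the fingers, y is the line along which they close (so a half turn about z gives the same grasp; the last joint's range is limited). The gripper opens to 92 mm and grips with 3 to 60 N. Pads are 19 mm wide; open, the fingers measure 130 mm over their backs; the gripper's body (75 mm by 190 mm) begins 47 mm behind the grasp point.
Start: joints at [-1.381, 0.342, 1.524, -0, 1.275, -0.146], TCP at [0.173, -0.496, 0.227] pointing down, gripper open.
Joint ranges: [-2.53, 2.53], [-0.77, 2.02], [0.04, 2.7], [-1, 4.14], [0.28, 2.66], [-3.11, 3.11]. Speed limits (rad/s): [2.57, 2.57, 3.14, 3.14, 3.14, 3.14].

### API

Orientations are given as [roll, pitch, yaw] about the fixed x, y, z axes, in that order (R = Rz(yaw) Ry(pitch) Rx(roll)).
In Python, from cell import robot gives the robot as it stands. The module is installed in compiled form; this text tells all that it offers.
- The arm moves only by the tool arm_command, never from a script. Its argument "moves" is a list of rows, each a list of 3 entries, a list of its own where there are three numbers: the shift along the tool's x, y, z in m, then the turn, a rotation vector about the tool's x, y, z in rad, then the finger opening in m, from 0 to 0.0918. In form: [[[dx, dy, dz], [ax, ay, az], claw], ...]. A call has exactly 5 rows; each row is the pose to reach, as a shift and turn from the pose commanded when the call began, along the tool's axes at that moment; what a row does not reach only later rows make up. A row lasts 1/10 s, in which the tool goes at most 50 mm and 8.59 degrees, less where a joint would pass 70% of its speed; a pose out of reach is approached as far as the arm can. A call with a gripper value outside its range is refused whole. The fingers move at their own pace and stop on an object; "squeeze" is the grip in N (left out, the last holds). Time passes only in rows, so rows that repeat a pose let the fingers close, or fill a call up. It gives the time, the measured TCP pose, the force, the opening and the grip force at its end, in the units of the state.
- robot.observe(): the state, without advancing time (a new reading comes with each control period).
- robot.read_camera(name): name is "scene" or "top" or "wrist"; returns the picture (420x560x3 uint8, red, green, blue); there is no depth.
- robot.camera_model(name): a dict with "fx", "fy", "cx", "cy" (pixels), "R" (3x3) and "t" (3): a world point X has camera coordinates R X + t. Camera axes: x right, y down, z forward; pixel columns grow to the right and rows downward; lengths in m; the calibration is good to about 2 mm. The wrist camera is an equidistant fisheye: a pixel r from the principal point sees the ray r / f radians off the axis. A picture is of the moment at which its call begins: read the wrist's pose just before it. camera_model takes no time and is no camera call; for the wrist camera it gives the pose at the moment of the call.
- robot.hand_in(): hands the job in; it is judged then, once.
The state is a dict: "time": time; "qpos": joint angles; "qvel": joint speeds; "joint_efforts": joint torques, N m; "tool_pos": TCP position; "tool_rot": TCP orientation; "contact_force": force on the tool from outside, world axes, zero at the start; "torque": the same for the moment, N m; "opening": finger opening in m; "grip_force": force on a finger pad.
Only numpy, scipy, OpenCV 4.12 (cv2) and the standard library are available. Lean on these libraries where they do the work, as an engineer would, in place of code of your own. Each camera call takes 0.05 s, during which the arm holds its last target. There are 200 camera calls.

## Working session

There is one attempt and no reset: what is moved stays moved. The work goes in short steps, Python scripts to look and compute and a tool call to move; the robot and the scene stay as the last step left them, time stands still between calls to the robot, and variables do not carry over. Pictures are saved under pics/ and viewed, at most 10 in all, crops included, and the job is handed in when it is done.

Besides the shell and the picture viewer there is one more tool, called after ">>>" in YAML: its name, and indented under it one key for each argument. arm_command: Moves the arm, as the interface text tells. Its arguments: {"type":"object","properties":{"moves":{"type":"array"},"squeeze":{"type":"number"}},"required":["moves"]}

```bash
mkdir -p pics
python3 - <<'E'
from cell import robot
import cv2,numpy as np
s=robot.observe();print(s['time'],s['tool_pos'],s['tool_rot'])
for n in("top","scene"):
    im=robot.read_camera(n);cv2.imwrite(f"pics/{n}0.png",im[:,:,::-1])
    m=robot.camera_model(n);print(n,m)
E
```

```text
0.0 [ 0.17293247 -0.4952806   0.22606452] [-3.14012797e+00 -1.69733015e-04  3.35837456e-01]
top {'fx': 506.62755923087553, 'fy': 506.62755923087553, 'cx': 277.83957797078284, 'cy': 210.15624443678462, 'R': array([[-0.01480013, -0.99960019, -0.02409176],
       [-0.99013615,  0.01800881, -0.13894637],
       [ 0.13932468,  0.02179769, -0.99000682]]), 't': array([0.06865542, 0.54253174, 0.87819076])}
scene {'fx': 379.1946431147997, 'fy': 379.1946431147997, 'cx': 279.77590344243515, 'cy': 207.86420356793406, 'R': array([[ 0.99548508, -0.09369842, -0.01516779],
       [-0.08673276, -0.8330313 , -0.54638473],
       [ 0.03856014,  0.54523339, -0.83739696]]), 't': array([-0.51999649,  0.1258921 ,  0.8480916 ])}
```

View pics/top0.png

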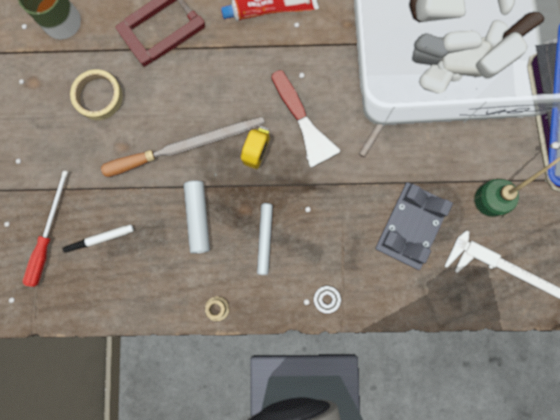

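View pics/scene0.png

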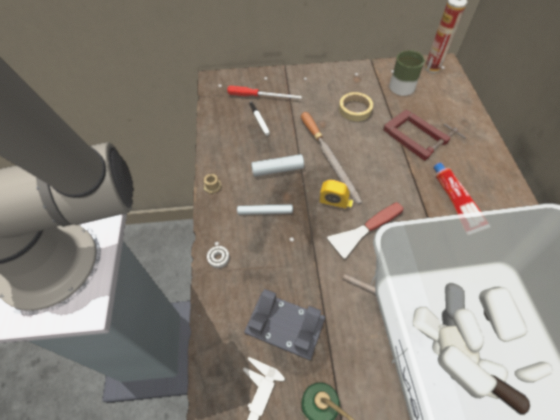

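The top view shows the thick pin near (197,217), the thin pin near (265,239) and the stand near (414,225). The tall green pot near (497,197) stands close to the stand.

```bash
cat > h.py <<'E'
import numpy as np,cv2
from cell import robot
def cast(n,uv,z):
    m=robot.camera_model(n);uv=np.atleast_2d(uv).astype(float)
    d=np.c_[(uv[:,0]-m['cx'])/m['fx'],(uv[:,1]-m['cy'])/m['fy'],np.ones(len(uv))]@m['R']
    c=-m['R'].T@m['t'];return c+d*((z-c[2])/d[:,2])[:,None]
def proj(n,X):
    m=robot.camera_model(n);p=np.atleast_2d(X)@m['R'].T+m['t']
    return np.c_[p[:,0]/p[:,2]*m['fx']+m['cx'],p[:,1]/p[:,2]*m['fy']+m['cy']]
E
python3 - <<'E'
from h import *
im=cv2.imread('pics/top0.png')
hsv=cv2.cvtColor(im,cv2.COLOR_BGR2HSV)
print(hsv[217,197],hsv[239,265],hsv[225,414],hsv[250,400])
mask=((hsv[...,0]>70)&(hsv[...,0]<125)&(hsv[...,2]>110)).astype(np.uint8)
def blob(mask,pt):
    n,l,st,c=cv2.connectedComponentsWithStats(mask);i=l[pt[1],pt[0]]
    return np.argwhere(l==i)[:,::-1].astype(np.float32)
for p,z in(((197,217),.018),((265,239),.010)):
    b=cv2.minAreaRect(blob(mask,p));q=cast('top',cv2.boxPoints(b),z)
    P=q[:,:2]; e=[np.linalg.norm(P[1]-P[0]),np.linalg.norm(P[2]-P[1])]
    d=P[1]-P[0] if e[0]>e[1] else P[2]-P[1]
    print(b,P.mean(0),e,np.degrees(np.arctan2(d[1],d[0])))
cv2.imwrite('pics/stand.png',cv2.resize(im[165:285,360:520],None,fx=5,fy=5,interpolation=cv2.INTER_CUBIC))
im=cv2.imread('pics/scene0.png');cv2.imwrite('pics/stand_s.png',cv2.resize(im[270:390,220:380],None,fx=5,fy=5,interpolation=cv2.INTER_CUBIC))
E
```

```text
[100  14 226] [ 98  13 233] [113  22 139] [117  25 103]
((195.86724853515625, 216.4660186767578), (71.89616394042969, 20.00701141357422), 84.70991516113281) [0.53812885 0.21249687] [np.float64(0.037567040508335266), np.float64(0.13478096458455321)] -174.45967928456787
((264.3907470703125, 238.46615600585938), (11.260414123535156, 71.22350311279297), 3.1798300743103027) [0.49573622 0.08601286] [np.float64(0.13230515354347716), np.float64(0.021104619816342637)] -3.7264663871444133
```

View pics/stand.png

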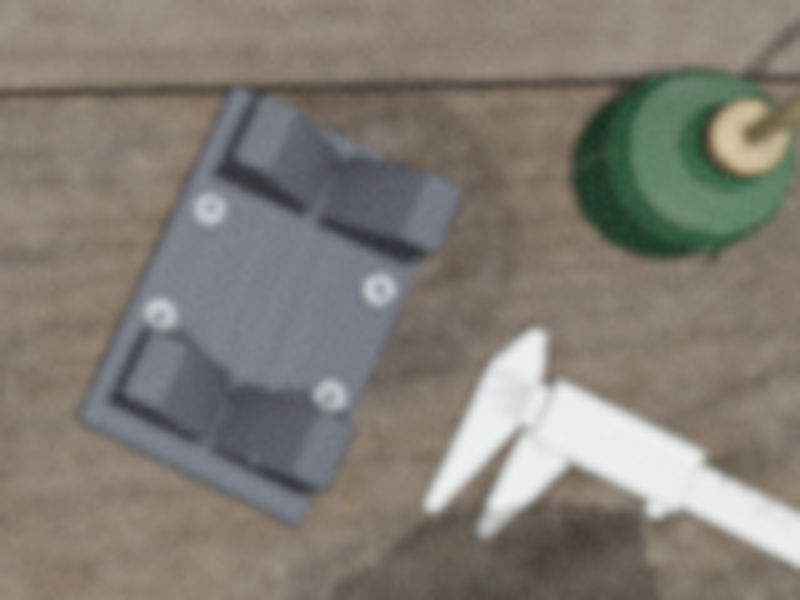

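Run:
```python
from h import *
f=lambda L:np.array(L)/5+[360-.4,165-.4]
for name,L,z in(("screws",[(210,208),(380,290),(331,396),(161,313)],.011),("top",[(262,93),(464,186),(318,494),(120,390)],.05),("plate",[(235,88),(300,525),(82,415)],.01)):
    q=cast('top',f(L),z)[:,:2];print(name,q.round(4).tolist())
    if len(q)==4:
        print(' c',q.mean(0)); a=q[0]+q[1]-q[2]-q[3];print(' x ang',np.degrees(np.arctan2(a[1],a[0])),[np.linalg.norm(q[i]-q[(i+1)%4]).round(4) for i in range(4)])
    else: print(' c',(q[0]+q[1])/2,np.linalg.norm(q[0]-q[2]),np.linalg.norm(q[1]-q[2]),'ang',np.degrees(np.arctan2(*(q[0]-q[2])[::-1])))
```

```text
screws [[0.5507, -0.1695], [0.519, -0.2304], [0.4802, -0.2103], [0.5119, -0.1496]]
 c [ 0.51546339 -0.18997138]
 x ang -27.26108833330535 [np.float64(0.0686), np.float64(0.0437), np.float64(0.0684), np.float64(0.0436)]
top [[0.5863, -0.1813], [0.5513, -0.2509], [0.4433, -0.1935], [0.4809, -0.1261]]
 c [ 0.51547203 -0.1879598 ]
 x ang -27.823967823107367 [np.float64(0.0779), np.float64(0.1223), np.float64(0.0771), np.float64(0.119)]
plate [[0.596, -0.1813], [0.4334, -0.1967], [0.4748, -0.1192]]
 c [ 0.51472438 -0.18899591] 0.13618424117208458 0.08788465787526678 ang -27.105970578355176
```

View pics/stand_s.png

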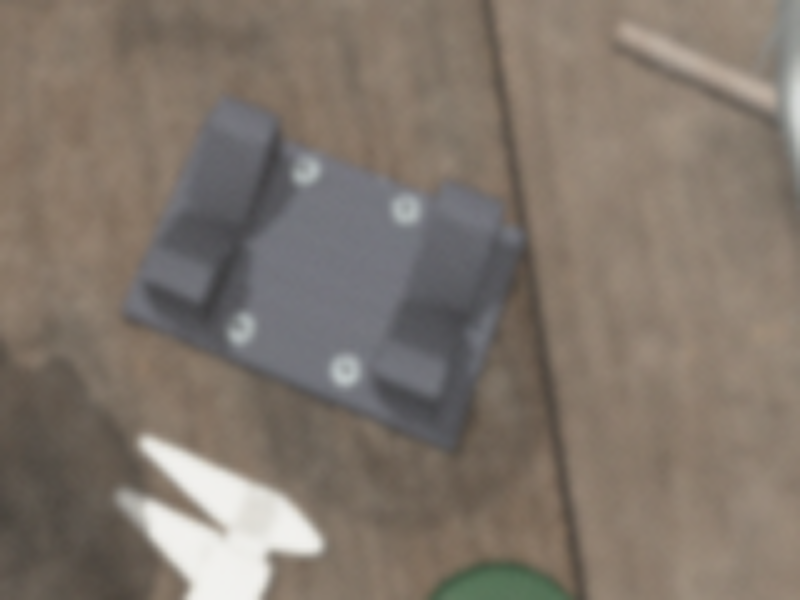

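The scene view confirms the stand layout: block tops near (250,100)–(180,290) and (470,195)–(410,380) in the crop. The stand centre is about (0.515, -0.189) with its x axis at -27.3°. The thick pin is at (0.538, 0.212), at +5.5°. I'll move above the pin by way of a waypoint.

```bash
cat >> h.py <<'E'
from scipy.spatial.transform import Rotation as Ro
def go(p,yaw):
    s=robot.observe();R=Ro.from_euler('xyz',s['tool_rot']);T=Ro.from_euler('xyz',[np.pi,0,np.radians(yaw)])
    print('t',s['time'],'at',np.round(s['tool_pos'],4),np.round(s['tool_rot'],4),'F',np.round(s['contact_force'],1),'open',s['opening'],s['grip_force'])
    print('shift',np.round(R.inv().apply(np.array(p)-s['tool_pos']),4),'turn',np.round((R.inv()*T).as_rotvec(),4))
E
python3 -c "
from h import *
go([.42,-.1,.22],12);go([.538,.2125,.15],5.5)"
```

```text
t 0.1 at [ 0.1729 -0.4953  0.2261] [-3.1403e+00 -2.0000e-04  3.3580e-01] F [ 0.  -0.1 -0.6] open 0.09216192989050542 0.0
shift [ 0.3635 -0.2918  0.0066] turn [-1.300e-03 -1.000e-04  1.263e-01]
t 0.1 at [ 0.1729 -0.4953  0.2261] [-3.1403e+00 -2.0000e-04  3.3580e-01] F [ 0.  -0.1 -0.6] open 0.09216192989050542 0.0
shift [ 0.5779 -0.5479  0.077 ] turn [-0.0013 -0.      0.2398]
```

>>> arm_command:
  moves:
    - [[0.036,-0.029,0],[0,0,0.012],0.0918]
    - [[0.073,-0.058,0],[0,0,0.025],0.0918]
    - [[0.109,-0.087,0],[0,0,0.038],0.0918]
    - [[0.145,-0.117,0],[0,0,0.05],0.0918]
    - [[0.182,-0.146,0],[0,0,0.063],0.0918]
  squeeze: 40

```text
time: 0.6
tool_pos: [0.2971, -0.296, 0.2265]
tool_rot: [-3.141, 0.0, 0.272]
contact_force: [0.4, -0.7, -0.2]
opening: 0.0917
grip_force: 0.0
```

```bash
python3 -c "
from h import *
go([.42,-.1,.22],12);go([.538,.2125,.15],5.5)"
```

```text
t 0.6 at [ 0.2971 -0.296   0.2265] [-3.1412e+00  1.0000e-04  2.7160e-01] F [ 0.4 -0.7 -0.2] open 0.09173639632735169 0.0
shift [ 0.171  -0.1559  0.0066] turn [-0.0004  0.0001  0.0622]
t 0.6 at [ 0.2971 -0.296   0.2265] [-3.1412e+00  1.0000e-04  2.7160e-01] F [ 0.4 -0.7 -0.2] open 0.09173639632735169 0.0
shift [ 0.3685 -0.4252  0.0767] turn [-4.000e-04  1.000e-04  1.756e-01]
```

Tracking is good. The next two calls continue to the hover; each one restates its shift along nearly the same axes.

>>> arm_command:
  moves:
    - [[0.034,-0.031,0],[0,0,0.012],0.0918]
    - [[0.068,-0.062,0],[0,0,0.025],0.0918]
    - [[0.102,-0.094,0],[0,0,0.037],0.0918]
    - [[0.137,-0.125,0],[0,0,0.05],0.0918]
    - [[0.171,-0.156,0],[0,0,0.062],0.0918]

```text
time: 1.1
tool_pos: [0.42, -0.0997, 0.2266]
tool_rot: [3.141, 0.0, 0.21]
contact_force: [0.9, -0.2, 0.5]
opening: 0.0916
grip_force: 0.0
```

```bash
python3 -c "
from h import *
go([.538,.2125,.17],5.5)"
```

```text
t 1.1 at [ 0.42   -0.0997  0.2266] [3.1415e+00 1.0000e-04 2.1030e-01] F [ 0.9 -0.2  0.5] open 0.09163511092537638 0.0
shift [ 0.1806 -0.2807  0.0566] turn [1.000e-04 1.000e-04 1.143e-01]
```

>>> arm_command:
  moves:
    - [[0.025,-0.038,0.005],[0,0,0.015],0.0918]
    - [[0.05,-0.076,0.01],[0,0,0.03],0.0918]
    - [[0.075,-0.115,0.015],[0,0,0.045],0.0918]
    - [[0.1,-0.154,0.02],[0,0,0.06],0.0918]
    - [[0.125,-0.193,0.025],[0,0,0.08],0.0918]

```text
time: 1.6
tool_pos: [0.5014, 0.1153, 0.2012]
tool_rot: [3.141, 0.001, 0.13]
contact_force: [1.0, -0.9, -0.0]
opening: 0.0915
grip_force: 0.0
```

```bash
python3 -c "
from h import *
go([.538,.2125,.15],5.5)"
```

```text
t 1.6 at [0.5014 0.1153 0.2012] [3.1414e+00 5.0000e-04 1.3030e-01] F [ 1.  -0.9 -0. ] open 0.09154428215260933 0.0
shift [ 0.049  -0.0916  0.0512] turn [0.0002 0.0005 0.0343]
```

>>> arm_command:
  moves:
    - [[0.015,-0.028,0.012],[0,0,0.01],0.0918]
    - [[0.03,-0.056,0.025],[0,0,0.02],0.0918]
    - [[0.045,-0.084,0.04],[0,0,0.03],0.0918]
    - [[0.049,-0.0916,0.051],[0,0,0.034],0.0918]
    - [[0.049,-0.0916,0.051],[0,0,0.034],0.0918]

```text
time: 2.1
tool_pos: [0.5367, 0.2111, 0.1484]
tool_rot: [3.141, 0.004, 0.099]
contact_force: [0.0, -0.9, 0.2]
opening: 0.0919
grip_force: 0.0
```

Run:
```python
from h import *
m=robot.camera_model('wrist');im=robot.read_camera('wrist')[:,:,::-1].copy()
print(m)
go([.538,.2125,.003],5.5)
cv2.imwrite('pics/w1.png',im)
```

```text
{'fx': 325.19226210127806, 'fy': 325.19226210127806, 'cx': 287.0523132607707, 'cy': 208.64195269821107, 'R': array([[ 0.09824431, -0.9951602 ,  0.00205943],
       [-0.95006486, -0.09317608,  0.29781702],
       [-0.29618375, -0.03121542, -0.95462075]]), 't': array([0.15628448, 0.51466432, 0.48193224])}
t 2.15 at [0.537  0.2102 0.1496] [3.1407e+00 2.8000e-03 9.7800e-02] F [ 0.4 -0.9  0.7] open 0.09154301312447238 0.0
shift [ 0.0016 -0.0023  0.1466] turn [0.0009 0.0028 0.0018]
```

View pics/w1.png

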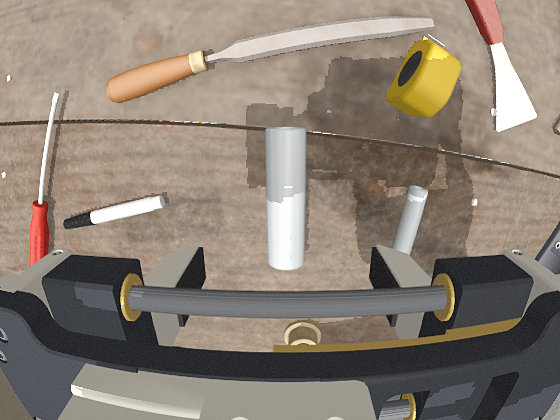

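The pin is well lit. Its ends are at (286,128) and (287,269), its sides at columns 266–307 at the top and 268–305 at the bottom. The fingers straddle it. Now measuring it from these pixels.

Run:
```python
from h import *
# values of the wrist model when the picture was taken
m=robot.camera_model('wrist')
def wc(uv,z):
    uv=np.array(uv,float)-[m['cx'],m['cy']];r=np.linalg.norm(uv,axis=1);th=r/m['fx']
    d=np.c_[uv/r[:,None]*np.sin(th)[:,None],np.cos(th)]@m['R'];c=-m['R'].T@m['t']
    return c+d*((z-c[2])/d[:,2])[:,None]
im=cv2.imread('pics/w1.png');h=cv2.cvtColor(im,cv2.COLOR_BGR2HSV)
mk=((h[...,1]<30)&(h[...,2]>120)).astype(np.uint8)
mid=[]
for v in(145,165,230,245,255):
    u=287
    a=u
    while mk[v,a]:a-=1
    b=u
    while mk[v,b]:b+=1
    q=wc([(a+.5,v),(b-.5,v)],.018);mid.append(q.mean(0)[:2]);print(v,a,b,np.linalg.norm(q[0]-q[1]),q.mean(0))
mid=np.array(mid);d=mid[0]-mid[-1];print('ang',np.degrees(np.arctan2(d[1],d[0])))
e=wc([(286,128),(287,269)],.036);print(e,np.linalg.norm(e[0]-e[1]),e.mean(0))
```

```text
145 264 306 0.036553378459844556 [0.58599357 0.21580815 0.018     ]
165 265 306 0.036083041005573954 [0.56793379 0.21360852 0.018     ]
230 266 305 0.036290128069472946 [0.50564709 0.20759686 0.018     ]
245 267 305 0.03596013863177831 [0.49012401 0.20561504 0.018     ]
255 267 305 0.03642130491856689 [0.4793929  0.20457827 0.018     ]
ang 6.0136627969589
[[0.60213171 0.21646072 0.036     ]
 [0.47346758 0.20304554 0.036     ]] 0.1293616039938631 [0.53779965 0.20975313 0.036     ]
```

>>> arm_command:
  moves:
    - [[0.001,0,0.02],[0,0,0],0.0918]
    - [[0.001,0,0.045],[0,0,0],0.0918]
    - [[0.001,0,0.07],[0,0,0],0.0918]
    - [[0.001,0,0.09],[0,0,0],0.0918]
    - [[0.001,0,0.1],[0,0,0],0.0918]

```text
time: 2.65
tool_pos: [0.5382, 0.209, 0.05]
tool_rot: [3.141, 0.002, 0.095]
contact_force: [-0.5, 0.7, 0.1]
opening: 0.0917
grip_force: 0.0
```

```bash
python3 -c "
from h import *
go([.538,.2107,.004],5.9)"
```

```text
t 2.65 at [0.5382 0.209  0.05  ] [3.141e+00 1.700e-03 9.540e-02] F [-0.5  0.7  0.1] open 0.0916636269986722 0.0
shift [ 0.     -0.0017  0.046 ] turn [ 0.0006  0.0017 -0.0076]
```

>>> arm_command:
  moves:
    - [[0,-0.0015,0.012],[0,0.0015,-0.007],0.0918]
    - [[0,-0.0015,0.025],[0,0.0015,-0.007],0.0918]
    - [[0,-0.0015,0.037],[0,0.0015,-0.007],0.0918]
    - [[0,-0.0015,0.045],[0,0.0015,-0.007],0.0918]
    - [[0,-0.0015,0.046],[0,0.0015,-0.007],0.0918]

```text
time: 3.15
tool_pos: [0.5381, 0.212, 0.0035]
tool_rot: [3.141, 0.0, 0.104]
contact_force: [0.1, -0.1, -0.1]
opening: 0.0921
grip_force: 0.0
```

```bash
python3 -c "
from h import *
go([.538,.2107,.004],5.9)"
```

```text
t 3.15 at [0.5381 0.212  0.0035] [3.1412e+00 4.0000e-04 1.0390e-01] F [ 0.1 -0.1 -0.1] open 0.09206377202059272 0.0
shift [-0.0002  0.0012 -0.0005] turn [0.0004 0.0004 0.0009]
```

>>> arm_command:
  moves:
    - [[0,0.001,0],[0,0,0],0.07]
    - [[0,0.001,0],[0,0,0],0.055]
    - [[0,0.001,0],[0,0,0],0.045]
    - [[0,0.001,0],[0,0,0],0.038]
    - [[0,0.001,0],[0,0,0],0.034]
  squeeze: 45

```text
time: 3.65
tool_pos: [0.539, 0.2112, 0.005]
tool_rot: [3.142, -0.002, 0.104]
contact_force: [1.0, 1.3, -0.0]
opening: 0.0564
grip_force: 0.0
```

>>> arm_command:
  moves:
    - [[0,0,0],[0,0,0],0.02]
    - [[0,0,0],[0,0,0],0.01]
    - [[0,0,0],[0,0,0],0]
    - [[0,0,0],[0,0,0],0]
    - [[0,0,0],[0,0,0],0]

```text
time: 4.15
tool_pos: [0.5389, 0.2113, 0.0048]
tool_rot: [-3.141, -0.002, 0.104]
contact_force: [-0.2, 2.4, 1.2]
opening: 0.0351
grip_force: 45.0
```

>>> arm_command:
  moves:
    - [[0,0,-0.01],[0,0,0],0]
    - [[0,0,-0.03],[0,0,0],0]
    - [[0,0,-0.06],[0,0,0],0]
    - [[0,0,-0.09],[0,0,0],0]
    - [[0,0,-0.12],[0,0,0],0]

```text
time: 4.65
tool_pos: [0.538, 0.2107, 0.1257]
tool_rot: [3.141, 0.0, 0.104]
contact_force: [0.1, -0.1, -3.4]
opening: 0.0347
grip_force: 45.0
```

Run:
```python
from h import *
m=robot.camera_model('wrist');im=robot.read_camera('wrist')[:,:,::-1].copy()
cv2.imwrite('pics/w2.png',im)
s=robot.observe();print(s['torque'])
go([.53,.0,.18],-10)
```

```text
[ 0.0789271  -0.19352673  0.02568771]
t 4.7 at [0.5407 0.2115 0.1312] [-3.141  -0.0088  0.1039] F [1.7 1.  0.8] open 0.03509846597607257 44.99921500682831
shift [-0.0321  0.2092 -0.0492] turn [-0.0018 -0.0087  0.2784]
```

View pics/w2.png

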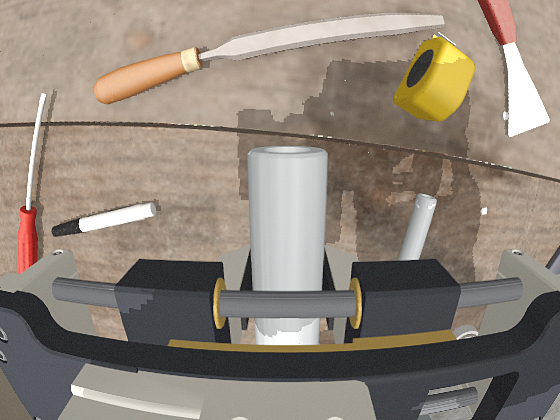

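The pin is held level, centred between the pads, with its far end at (288,150). Now carrying it across.

>>> arm_command:
  moves:
    - [[-0.003,0.02,-0.02],[0,0,0.03],0]
    - [[-0.01,0.06,-0.04],[0,0,0.09],0]
    - [[-0.017,0.1,-0.05],[0,0,0.15],0]
    - [[-0.024,0.145,-0.05],[0,0,0.21],0]
    - [[-0.03,0.185,-0.05],[0,0,0.26],0]

```text
time: 5.2
tool_pos: [0.5271, 0.022, 0.1747]
tool_rot: [3.141, -0.001, -0.158]
contact_force: [1.0, 0.2, -4.4]
opening: 0.0349
grip_force: 45.0
```

```bash
python3 -c "
from h import *
go([.515,-.189,.18],-27.3)"
```

```text
t 5.2 at [0.5271 0.022  0.1747] [ 3.1413e+00 -1.2000e-03 -1.5840e-01] F [ 1.   0.2 -4.4] open 0.03486340431171034 44.99875366687775
shift [ 0.0214  0.2103 -0.0052] turn [ 1.000e-04 -1.200e-03  3.181e-01]
```

>>> arm_command:
  moves:
    - [[0.004,0.042,0],[0,0,0.06],0]
    - [[0.008,0.084,0],[0,0,0.13],0]
    - [[0.013,0.126,0],[0,0,0.19],0]
    - [[0.017,0.165,0],[0,0,0.26],0]
    - [[0.02,0.2,0],[0,0,0.3],0]

```text
time: 5.7
tool_pos: [0.5156, -0.1786, 0.1741]
tool_rot: [-3.141, -0.0, -0.459]
contact_force: [0.8, 0.6, -4.2]
opening: 0.0348
grip_force: 45.0
```

```bash
python3 -c "
from h import *
go([.515,-.189,.11],-27.3)"
```

```text
t 5.7 at [ 0.5156 -0.1786  0.1741] [-3.1413e+00 -1.0000e-04 -4.5950e-01] F [ 0.8  0.6 -4.2] open 0.03483377667339696 44.999223947525024
shift [0.0041 0.0096 0.0641] turn [-0.0003 -0.0001  0.017 ]
```

>>> arm_command:
  moves:
    - [[0.002,0.005,0.015],[0,0,0.008],0]
    - [[0.004,0.01,0.035],[0,0,0.017],0]
    - [[0.004,0.01,0.055],[0,0,0.017],0]
    - [[0.004,0.01,0.075],[0,0,0.017],0]
    - [[0.004,0.01,0.089],[0,0,0.017],0]

```text
time: 6.2
tool_pos: [0.5146, -0.1871, 0.0837]
tool_rot: [-3.141, 0.002, -0.473]
contact_force: [-0.5, 1.0, -3.8]
opening: 0.0352
grip_force: 45.0
```

>>> arm_command:
  moves:
    - [[0,0,0],[0,0,0],0]
    - [[0,0,0],[0,0,0],0]
    - [[0,0,0],[0,0,0],0]
    - [[0,0,0],[0,0,0],0]
    - [[0,0,0],[0,0,0],0]

```text
time: 6.7
tool_pos: [0.5162, -0.1876, 0.0863]
tool_rot: [-3.141, -0.003, -0.473]
contact_force: [0.0, -0.1, -4.6]
opening: 0.0352
grip_force: 45.0
```

Run:
```python
from h import *
go([.515,-.189,.037],-27.3)
im=robot.read_camera('wrist')[:,:,::-1].copy();cv2.imwrite('pics/w3.png',im)
im=robot.read_camera('scene')[:,:,::-1].copy();cv2.imwrite('pics/s3.png',cv2.resize(im[220:400,180:420],None,fx=3.3,fy=3.3,interpolation=cv2.INTER_CUBIC))
np.save('w3.npy',robot.camera_model('wrist'),allow_pickle=True)
```

```text
t 6.7 at [ 0.5162 -0.1876  0.0863] [-3.1409e+00 -2.6000e-03 -4.7310e-01] F [ 0.  -0.1 -4.6] open 0.03519291934219156 44.99888241291046
shift [-0.0005  0.0018  0.0493] turn [-0.0007 -0.0026  0.0033]
```

View pics/w3.png

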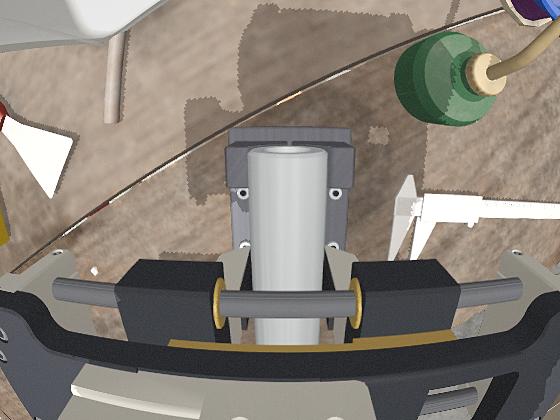

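View pics/s3.png

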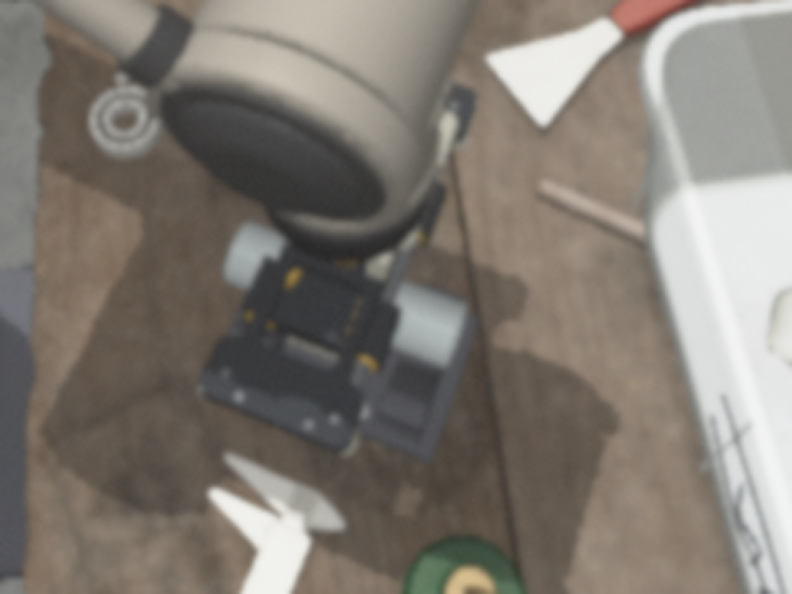

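The pin hangs in line over the vees: its axis is at column 288. Block edges are at columns 226 and 354, screws at 243/335 (row 191) and 246/333 (row 245). I'll refine the stand position from these pixels.

Run:
```python
from h import *
m=robot.camera_model('wrist')
def wc(uv,z):
    uv=np.array(uv,float)-[m['cx'],m['cy']];r=np.linalg.norm(uv,axis=1);th=r/m['fx']
    d=np.c_[uv/r[:,None]*np.sin(th)[:,None],np.cos(th)]@m['R'];c=-m['R'].T@m['t']
    return c+d*((z-c[2])/d[:,2])[:,None]
s=robot.observe();R=Ro.from_euler('xyz',s['tool_rot'])
im=cv2.imread('pics/w3.png');g=cv2.cvtColor(im,cv2.COLOR_BGR2GRAY)
sc=[]
for u,v in((243,193),(335,193),(246,245),(333,245)):
    w=g[v-8:v+9,u-8:u+9].copy();M=cv2.moments((w>150).astype(np.uint8),True);print(M['m00'],u-8+M['m10']/M['m00'],v-8+M['m01']/M['m00'])
    sc.append((u-8+M['m10']/M['m00'],v-8+M['m01']/M['m00']))
for n,L,z in(('screws',sc,.011),('blocktop',[(226,147),(354,147),(227,187),(354,187)],.05),('plate',[(230,129),(351,129)],.01),('pin sides170',[(249,170),(327,170)],.1),('pin sides230',[(251,230),(325,230)],.1),('pin end',[(288,147)],.116)):
    print(n,np.round(R.inv().apply(wc(L,z)-s['tool_pos']),4).tolist())
```

```text
117.0 244.0 192.92307692307693
87.0 334.9655172413793 193.2528735632184
215.0 245.4232558139535 245.31627906976743
138.0 332.7173913043478 248.34782608695653
screws [[0.0204, -0.0312, 0.0751], [0.0201, 0.0366, 0.0751], [-0.022, -0.0318, 0.075], [-0.0246, 0.0369, 0.075]]
blocktop [[0.0591, -0.0361, 0.0362], [0.0592, 0.0415, 0.0361], [0.0341, -0.0364, 0.0362], [0.0342, 0.0425, 0.0361]]
plate [[0.068, -0.0403, 0.0762], [0.0681, 0.0472, 0.0762]]
pin sides170 [[0.0537, -0.0164, -0.0138], [0.0537, 0.0189, -0.0138]]
pin sides230 [[0.0248, -0.0164, -0.0139], [0.0247, 0.0189, -0.0139]]
pin end [[0.0658, 0.0012, -0.0298]]
```

>>> arm_command:
  moves:
    - [[-0.001,0.0017,0.004],[0,0,0],0]
    - [[-0.001,0.0017,0.012],[0,0,0],0]
    - [[-0.001,0.0017,0.024],[0,0,0],0]
    - [[-0.001,0.0017,0.034],[0,0,0],0]
    - [[-0.001,0.0017,0.04],[0,0,0],0]

```text
time: 7.3
tool_pos: [0.5136, -0.1881, 0.0439]
tool_rot: [-3.141, 0.001, -0.473]
contact_force: [-0.5, -0.5, -4.0]
opening: 0.0353
grip_force: 45.0
```

>>> arm_command:
  moves:
    - [[0,0,0.001],[0,0,0],0]
    - [[0,0,0.002],[0,0,0],0]
    - [[0,0,0.003],[0,0,0],0]
    - [[0,0,0.004],[0,0,0],0]
    - [[0,0,0.005],[0,0,0],0]

```text
time: 7.8
tool_pos: [0.5145, -0.1886, 0.0409]
tool_rot: [-3.141, -0.002, -0.473]
contact_force: [0.3, 0.9, -4.3]
opening: 0.0352
grip_force: 45.0
```

Not touching yet. I'll creep down in 0.6 mm rows, watching the force.

>>> arm_command:
  moves:
    - [[0,0,0.0006],[0,0,0],0]
    - [[0,0,0.0012],[0,0,0],0]
    - [[0,0,0.0018],[0,0,0],0]
    - [[0,0,0.0024],[0,0,0],0]
    - [[0,0,0.003],[0,0,0],0]

```text
time: 8.3
tool_pos: [0.5143, -0.1885, 0.0376]
tool_rot: [-3.141, -0.001, -0.473]
contact_force: [0.6, 0.2, -4.1]
opening: 0.0349
grip_force: 45.0
```

>>> arm_command:
  moves:
    - [[0,0,0.0003],[0,0,0],0]
    - [[0,0,0.0006],[0,0,0],0]
    - [[0,0,0.0009],[0,0,0],0]
    - [[0,0,0.0012],[0,0,0],0]
    - [[0,0,0.0015],[0,0,0],0]

```text
time: 8.8
tool_pos: [0.5145, -0.1884, 0.0367]
tool_rot: [-3.141, -0.002, -0.473]
contact_force: [-2.9, 2.8, 5.6]
opening: 0.035
grip_force: 45.0
```

>>> arm_command:
  moves:
    - [[0,0,0.0002],[0,0,0],0]
    - [[0,0,0.0004],[0,0,0],0]
    - [[0,0,0.0006],[0,0,0],0]
    - [[0,0,0.0006],[0,0,0],0]
    - [[0,0,0.0006],[0,0,0],0]

```text
time: 9.3
tool_pos: [0.5145, -0.1884, 0.0367]
tool_rot: [-3.141, -0.002, -0.473]
contact_force: [-3.4, 3.0, 8.6]
opening: 0.0354
grip_force: 45.0
```

Run:
```python
from h import *
go([.515,-.189,.036],-27.3)
s=robot.observe();R=Ro.from_euler('xyz',s['tool_rot']);print(R.inv().apply(s['contact_force']),R.inv().apply(s['torque']))
```

```text
t 9.3 at [ 0.5145 -0.1884  0.0367] [-3.1407e+00 -2.3000e-03 -4.7310e-01] F [-3.4  3.   8.6] open 0.03542265524492126 45.0028932094574
shift [0.0007 0.0003 0.0007] turn [-0.0009 -0.0023  0.0033]
[-4.4034232  -1.13141268 -8.65639733] [ 0.18243516 -0.74316492  0.0008841 ]
```

The pin is seated, with about 13 N pushed onto the vees. I'll ease the grip, then open gently.

>>> arm_command:
  moves:
    - [[0,0,0],[0,0,0],0]
    - [[0,0,0],[0,0,0],0]
    - [[0,0,0],[0,0,0],0]
    - [[0,0,0],[0,0,0],0]
    - [[0,0,0],[0,0,0],0]
  squeeze: 5

```text
time: 9.8
tool_pos: [0.5147, -0.1884, 0.0365]
tool_rot: [-3.141, -0.003, -0.473]
contact_force: [-1.6, 2.3, 6.7]
opening: 0.0361
grip_force: 5.0
```

>>> arm_command:
  moves:
    - [[0,0,0],[0,0,0],0.037]
    - [[0,0,0],[0,0,0],0.04]
    - [[0,0,0],[0,0,0],0.045]
    - [[0,0,0],[0,0,0],0.055]
    - [[0,0,0],[0,0,0],0.065]

```text
time: 10.3
tool_pos: [0.5142, -0.1886, 0.0354]
tool_rot: [-3.141, -0.001, -0.473]
contact_force: [0.2, -0.8, -0.5]
opening: 0.0566
grip_force: 0.0
```

>>> arm_command:
  moves:
    - [[0,0,0],[0,0,0],0.08]
    - [[0,0,0],[0,0,0],0.085]
    - [[0,0,0],[0,0,0],0.085]
    - [[0,0,0],[0,0,0],0.085]
    - [[0,0,0],[0,0,0],0.085]

```text
time: 10.8
tool_pos: [0.5143, -0.1885, 0.0355]
tool_rot: [-3.141, -0.001, -0.473]
contact_force: [0.1, 0.7, -0.6]
opening: 0.0848
grip_force: 0.0
```

Released. Now lifting straight up.

>>> arm_command:
  moves:
    - [[0,0,-0.01],[0,0,0],0.085]
    - [[0,0,-0.025],[0,0,0],0.085]
    - [[0,0,-0.05],[0,0,0],0.085]
    - [[0,0,-0.085],[0,0,0],0.085]
    - [[0,0,-0.12],[0,0,0],0.085]

```text
time: 11.3
tool_pos: [0.5138, -0.1884, 0.1573]
tool_rot: [-3.141, -0.001, -0.473]
contact_force: [1.7, 0.2, 0.9]
opening: 0.0852
grip_force: 0.0
```

>>> arm_command:
  moves:
    - [[-0.01,-0.01,0],[0,0,0],0.085]
    - [[-0.03,-0.04,0],[0,0,0],0.085]
    - [[-0.05,-0.08,0],[0,0,0],0.085]
    - [[-0.06,-0.12,0],[0,0,0],0.085]
    - [[-0.06,-0.15,0],[0,0,0],0.085]

```text
time: 11.8
tool_pos: [0.5281, -0.0249, 0.1558]
tool_rot: [-3.141, -0.0, -0.472]
contact_force: [0.1, -0.7, 0.1]
opening: 0.0849
grip_force: 0.0
```

Run:
```python
from h import *
go([.515,-.189,.036],-27.3)
a=robot.read_camera('top')[:,:,::-1];b=robot.read_camera('scene')[:,:,::-1]
f=lambda i:cv2.resize(i,(390,390*i.shape[0]//i.shape[1]),interpolation=cv2.INTER_CUBIC)
cv2.imwrite('pics/end.png',np.hstack([f(a[150:300,225:475]),f(b[180:360,180:480])]))
hsv=cv2.cvtColor(a.copy(),cv2.COLOR_BGR2HSV)
mask=((hsv[...,0]>70)&(hsv[...,0]<125)&(hsv[...,2]>150)).astype(np.uint8)
n,l,st,c=cv2.connectedComponentsWithStats(mask)
for p,z in(((414,225),.05),((265,239),.01)):
    i=l[p[1],p[0]]
    r=cv2.minAreaRect(np.argwhere(l==i)[:,::-1].astype(np.float32));q=cast('top',cv2.boxPoints(r),z);print(i,st[i],q.mean(0),np.linalg.norm(q[0]-q[1]),np.linalg.norm(q[1]-q[2]))
```

```text
t 11.8 at [ 0.5281 -0.0249  0.1558] [-3.1407e+00 -4.0000e-04 -4.7220e-01] F [ 0.1 -0.7  0.1] open 0.08487090123360827 0.0
shift [0.063  0.1522 0.1197] turn [-0.0009 -0.0004  0.0043]
0 [     0      0    560    420 215339] [0.56529172 0.06290846 0.05      ] 1.0613196240859606 0.7508447828990825
48 [257 203  15  72 714] [0.495673   0.08661833 0.01      ] 0.13208658382285232 0.01905723923771611
```

View pics/end.png

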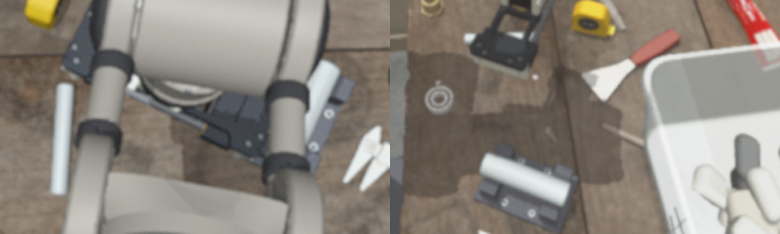

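The right half, the scene view, shows the pin lying in both vees from (485,163) to (567,192), centred on the stand. The thin pin hasn't moved, and the gripper is clear of everything.

```bash
python3 -c "
from cell import robot
print(robot.hand_in())"
```

```text
the job is handed in; nothing more can be done
None
```

The thick pin rests in both vees, roughly centred end to end, the thin pin was left where it lay, and the job is handed in after about 12 s of robot time.

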